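# Turn the row of zested fruit round into the juicing rack

## Robot

A 7-joint arm with a two-finger parallel gripper is mounted at the origin on the work surface. World frame = base frame: x ahead of the robot, y to its left, z up, the work surface at z = 0. Lengths are in m, angles in rad, forces in N, time in s.
With the tool pointing down it reaches from about 0.425 to 1.025 m from the base axis. Payload 3.6 kg.
Tool frame: the origin (TCP) lies at the very end of the fingers, on their centre line; the grasp point (between the pads) lies 19 mm behind it (arm.grip_point_offset is the distance from the TCP to the grasp point, in m); z points along the fingers, y is the line along which they close (so a half turn about z gives the same grasp; the last joint's range is limited). The gripper opens to 85 mm and grips with 20 to 120 N. Pads are 22 mm wide; open, the fingers measure 114 mm over their backs; the gripper's body (76 mm by 85 mm) begins 54 mm behind the grasp point. The pads swing forward as they close: fully open they stand 13 mm farther back than shut.
Start: joints at [-1.369, 0.591, 0.048, 1.609, -0.033, 0.943, -0.034], TCP at [0.211, 0.694, 0.231] pointing down, gripper open.
Joint ranges: [-2.69, 2.69], [-0.47, 2.24], [-1.27, 1.36], [0.19, 2.51], [-1.53, 4.68], [0.08, 2.07], [-3.09, 3.09]. Speed limits (rad/s): [2.57, 2.57, 3.14, 3.14, 3.14, 3.14, 3.14].

## Interface

Orientations are given as a unit quaternion [w, x, y, z].
In Python, from cell import status, snapshot, ticket, arm gives the robot as it stands. The module is installed in compiled form; this text tells all that it offers.
- The arm moves only by the shell command python3 -m inch 'ROWS' [FORCE]. ROWS is a JSON object of lists of equal length, an entry for each row: "hand": the opening, from -1 (shut) to 1 (fully open); "delta_pos": the shift along the tool's x, y, z in cm, a list of three; "roll": the turn about the tool's z in rad. In form: {"hand": [hand, ...], "delta_pos": [[dx, dy, dz], ...], "roll": [roll, ...]}. A call has 1 to 20 rows; each row is the pose to reach, as a shift and turn from the pose commanded when the call began, along the tool's axes at that moment; what a row does not reach only later rows make up. A row lasts 1/8 s, in which the tool goes at most 62.5 mm and 10.7 degrees, less where a joint would pass 70% of its speed; a pose out of reach is approached as far as the arm can. A call with a gripper value outside its range is refused whole. The fingers move at their own pace and stop on an object; FORCE is the grip in N (left out, the last holds). Time passes only in rows, so rows that repeat a pose let the fingers close. It gives the time, the measured TCP pose, the force, the opening and the grip force at its end, in the units of the state.
- status.observe(): the state, without advancing time (a new reading comes with each control period).
- snapshot(name): name is "scene" or "top" or "wrist"; returns a dict with "pixels" (400x640x3 uint8, blue, green, red), "range_z" (400x640 float32, m along the optical axis (not along the pixel's ray), 0 where there is no reading), "K" (3x3 intrinsics, pixels), "R" (3x3) and "t" (3): a world point X has camera coordinates R X + t; the wrist camera has in their place "mount" (4x4, takes a point from camera to tool coordinates, whose origin is the TCP and whose axes are the flange's). Camera axes: x right, y down, z forward; pixel columns grow to the right and rows downward; lengths in m; the calibration is good to about 2 mm. The wrist camera is an equidistant fisheye: a pixel r from the principal point sees the ray r / f radians off the axis. A picture is of the moment at which its call begins: read the wrist's pose just before it.
- ticket.finish_job(): hands the job in; it is judged then, once.
The state is a dict: "clock": time; "q": joint angles; "qd": joint speeds; "effort": joint torques, N m; "position": TCP position; "eef_rot": TCP orientation; "ft_force": force on the tool from outside, world axes, zero at the start; "ft_torque": the same for the moment, N m; "finger_gap": opening from 0.0 (shut) to 1.0 (fully open); "gripper_force": force on a finger pad.
Only numpy, scipy, OpenCV 4.12 (cv2) and the standard library are available. Lean on these libraries where they do the work, as an engineer would, in place of code of your own. Each camera call takes 0.05 s, during which the arm holds its last target. There are 200 camera calls.

## Task

The four citrus fruits stand in egg cups in the order they were zested, the first one beside the blue knob on the dark board. Move them into the pale wooden rack, one in each hole, in the reverse order: the fruit nearest the blue knob of the board goes into the hole farthest from the rack's own blue knob, and so on, so that the last one zested ends beside the rack's blue knob. Leave every fruit resting in its hole.

Things in the scene. Friction and masses are not known exactly. Their poses are not given: they have to be found in the camera images.
- lime: lime, green ball with a tiny brown-green stem mark, 50 mm in diameter, 65 g give or take a third, rigid and loose; origin at the ball's centre. It starts resting in the white egg cup. Being a ball it may be gripped from any side; it also settles into a hole or cup by itself if let go 1 to 3 mm above its seat, within 5 mm of the centre.
- lemon: lemon, yellow ball with a small tip 6 mm high on top, 53 mm in diameter, 80 g give or take a third, rigid and loose; origin at the ball's centre. It starts resting in the dark grey egg cup. Being a ball it may be gripped from any side; it also settles into a hole or cup by itself if let go 1 to 3 mm above its seat, within 5 mm of the centre.
- mandarin: mandarin, bright orange ball with a tiny green stem mark, 58 mm in diameter, 90 g give or take a third, rigid and loose; origin at the ball's centre. It starts resting in the turquoise egg cup. Being a ball it may be gripped from any side; it also settles into a hole or cup by itself if let go 1 to 3 mm above its seat, within 5 mm of the centre.
- blood_orange: blood orange, dark red ball with a tiny green stem mark, 60 mm in diameter, 110 g give or take a third, rigid and loose; origin at the ball's centre. It starts resting in the pale pink egg cup. Being a ball it may be gripped from any side; it also settles into a hole or cup by itself if let go 1 to 3 mm above its seat, within 5 mm of the centre.
- cup_lime: white egg cup standing on a saucer of the same colour, holding the lime at the start; fixed to the dark wooden board. Saucer 68 mm across, 5 mm thick; cup rim 44 mm across outside, 34 mm inside, rim 33 mm above the origin (45 mm above the worktop). Origin at the centre of the saucer's underside, 12 mm above the worktop. The four cups stand in a straight row, 75 mm apart, in any order.
- cup_lemon: dark grey egg cup standing on a saucer of the same colour, holding the lemon at the start; fixed to the dark wooden board. Saucer 68 mm across, 5 mm thick; cup rim 44 mm across outside, 34 mm inside, rim 33 mm above the origin (45 mm above the worktop). Origin at the centre of the saucer's underside, 12 mm above the worktop. The four cups stand in a straight row, 75 mm apart, in any order.
- cup_mandarin: turquoise egg cup standing on a saucer of the same colour, holding the mandarin at the start; fixed to the dark wooden board. Saucer 68 mm across, 5 mm thick; cup rim 44 mm across outside, 34 mm inside, rim 33 mm above the origin (45 mm above the worktop). Origin at the centre of the saucer's underside, 12 mm above the worktop. The four cups stand in a straight row, 75 mm apart, in any order.
- cup_blood_orange: pale pink egg cup standing on a saucer of the same colour, holding the blood orange at the start; fixed to the dark wooden board. Saucer 68 mm across, 5 mm thick; cup rim 44 mm across outside, 34 mm inside, rim 33 mm above the origin (45 mm above the worktop). Origin at the centre of the saucer's underside, 12 mm above the worktop. The four cups stand in a straight row, 75 mm apart, in any order.
- start_knob: blue knob, 24 mm across, 30 mm high, fixed at either end of the dark board (a white one at the other end), in line with the cups: it marks the first cup, 42.5 mm away (the others 117.5, 192.5, 267.5 mm). Origin at its underside, 12 mm above the worktop. Board and rack lie about parallel, either one nearer the robot, 155 mm or more apart; a zester under 15 mm high lies between.
- rack: pale wooden rack, fixed, 80 mm (its x) by 344 mm (its y), top 45 mm above the worktop, with four 34 mm holes along its y at -112.5, -37.5, 37.5, 112.5 mm (x = 0). Its blue knob, 24 mm across, 30 mm high, is on top at y = +155 mm. A fruit rests on a hole's rim, its centre then 63 (lime), 65 (lemon), 68 (mandarin), 70 mm (blood orange) above the worktop. Origin under its centre, at worktop height.
Things that resemble listed ones, but are neither listed nor needed, are in the scene too. Leave any purple look-alike of the lemon alone. Leave any purple look-alike of the mandarin alone.

How it is judged:
At the end, for the whole second after the job is handed in: Each fruit rests still in the rack's hole for its reversed place (first from the board's blue knob in the hole farthest from the rack's blue knob, second in the next, and so on), its centre within 12 mm of the hole's centre along each rack axis and 53 to 80 mm above the worktop (((horizontal distance between cup_lime and start_knob between 0 and 0.08 m and y of lime in the frame of rack between -0.1245 and -0.1005 m) or (horizontal distance between cup_lime and start_knob between 0.08 and 0.155 m and y of lime in the frame of rack between -0.0495 and -0.0255 m) or (horizontal distance between cup_lime and start_knob between 0.155 and 0.23 m and y of lime in the frame of rack between 0.0255 and 0.0495 m) or (horizontal distance between cup_lime and start_knob between 0.23 and 0.31 m and y of lime in the frame of rack between 0.1005 and 0.1245 m)) and x of lime in the frame of rack between -0.012 and 0.012 m and z of lime in the frame of rack between 0.053 and 0.08 m and linear speed of each of lime, lemon, mandarin, blood_orange below 0.02 m/s and angular speed of each of lime, lemon, mandarin, blood_orange below 0.4 rad/s and ((horizontal distance between cup_lemon and start_knob between 0 and 0.08 m and y of lemon in the frame of rack between -0.1245 and -0.1005 m) or (horizontal distance between cup_lemon and start_knob between 0.08 and 0.155 m and y of lemon in the frame of rack between -0.0495 and -0.0255 m) or (horizontal distance between cup_lemon and start_knob between 0.155 and 0.23 m and y of lemon in the frame of rack between 0.0255 and 0.0495 m) or (horizontal distance between cup_lemon and start_knob between 0.23 and 0.31 m and y of lemon in the frame of rack between 0.1005 and 0.1245 m)) and x of lemon in the frame of rack between -0.012 and 0.012 m and z of lemon in the frame of rack between 0.053 and 0.08 m and ((horizontal distance between cup_mandarin and start_knob between 0 and 0.08 m and y of mandarin in the frame of rack between -0.1245 and -0.1005 m) or (horizontal distance between cup_mandarin and start_knob between 0.08 and 0.155 m and y of mandarin in the frame of rack between -0.0495 and -0.0255 m) or (horizontal distance between cup_mandarin and start_knob between 0.155 and 0.23 m and y of mandarin in the frame of rack between 0.0255 and 0.0495 m) or (horizontal distance between cup_mandarin and start_knob between 0.23 and 0.31 m and y of mandarin in the frame of rack between 0.1005 and 0.1245 m)) and x of mandarin in the frame of rack between -0.012 and 0.012 m and z of mandarin in the frame of rack between 0.053 and 0.08 m and ((horizontal distance between cup_blood_orange and start_knob between 0 and 0.08 m and y of blood_orange in the frame of rack between -0.1245 and -0.1005 m) or (horizontal distance between cup_blood_orange and start_knob between 0.08 and 0.155 m and y of blood_orange in the frame of rack between -0.0495 and -0.0255 m) or (horizontal distance between cup_blood_orange and start_knob between 0.155 and 0.23 m and y of blood_orange in the frame of rack between 0.0255 and 0.0495 m) or (horizontal distance between cup_blood_orange and start_knob between 0.23 and 0.31 m and y of blood_orange in the frame of rack between 0.1005 and 0.1245 m)) and x of blood_orange in the frame of rack between -0.012 and 0.012 m and z of blood_orange in the frame of rack between 0.053 and 0.08 m); the robot touches nothing.
It also fails if it takes over 83 s, if anything falls off the work surface, if the arm or the gripper's body presses on something with over 40 N, if the wrist force passes 120 N, or if a joint passes its speed limit or range.

## Working session

There is one attempt and no reset: what is moved stays moved. The work goes in short steps, Python scripts to look and compute and a shell command to move; the robot and the scene stay as the last step left them, time stands still between calls to the robot, and variables do not carry over. Pictures are saved under pics/ and viewed, at most 14 in all, crops included, and the job is handed in when it is done.

```bash
mkdir -p pics; python3 - <<'E'
from cell import status,snapshot,arm
import cv2,numpy as np,pickle
s=status.observe();print({k:np.round(v,3).tolist() for k,v in s.items()},arm.grip_point_offset)
d={}
for n in("top","scene"):
    d[n]=snapshot(n);cv2.imwrite(f"pics/{n}0.png",d[n]["pixels"])
    c=d[n];print(n,c["K"].tolist(),np.round(-c["R"].T@c["t"],3),np.round(c["R"],3).tolist())
pickle.dump(d,open("d0.pkl","wb"))
E
```

```text
{'clock': 0.0, 'q': [-1.369, 0.592, 0.048, 1.61, -0.033, 0.943, -0.034], 'qd': [-0.001, 0.0, 0.0, -0.0, -0.001, 0.001, -0.002], 'effort': [-0.0, -54.869, 1.546, -19.812, 0.009, 0.009, -0.0], 'position': [0.21, 0.693, 0.23], 'eef_rot': [-0.0, 0.147, 0.989, -0.001], 'ft_force': [0.825, 0.083, 0.382], 'ft_torque': [-0.005, 0.02, -0.024], 'gripper_force': 0.0, 'finger_gap': 1.001} 0.0187
top [[482.57074397399754, 0.0, 314.0326488623326], [0.0, 482.57074397399754, 200.7719884781456], [0.0, 0.0, 1.0]] [ 0.388 -0.029  1.17 ] [[0.004, -1.0, -0.017], [-0.997, -0.002, -0.076], [0.076, 0.017, -0.997]]
scene [[518.1079315343713, 0.0, 316.6792956634551], [0.0, 518.1079315343713, 191.15773891782538], [0.0, 0.0, 1.0]] [0.786 0.402 0.942] [[-0.809, 0.588, 0.003], [0.498, 0.687, -0.529], [-0.313, -0.426, -0.849]]
```

View pics/top0.png

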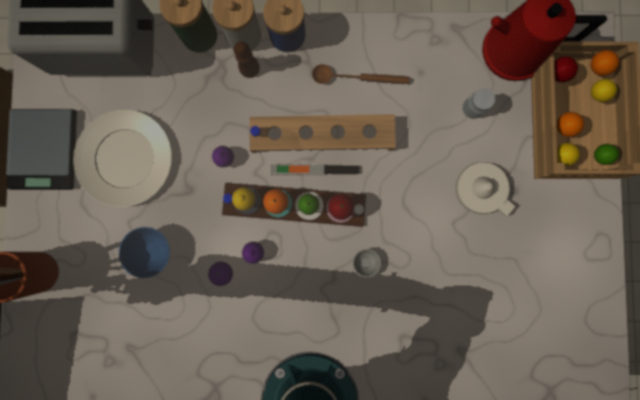

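View pics/scene0.png

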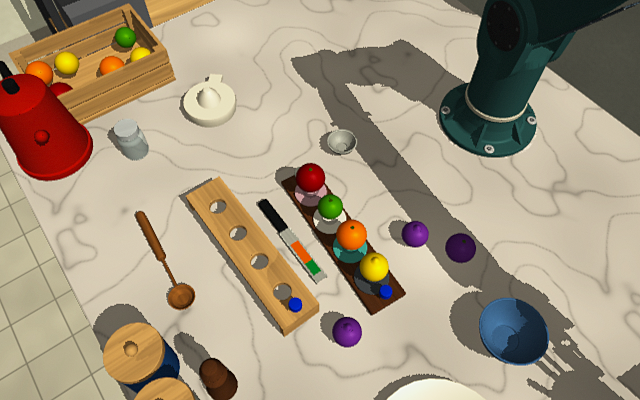

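Top view: the board has its blue knob at (228,198), followed by lemon (243,199), mandarin (276,202), lime (308,205) and blood orange (340,207). The rack's blue knob is at (256,131), with holes at about x = 273, 306, 337 and 369 on row 131. So lemon goes to the hole at 369, mandarin to 337, lime to 306 and blood orange to 273. The purple balls near (222,156), (252,252) and (220,273) are left alone.

```bash
cat > h.py <<'E'
import cv2,numpy as np
def cast(c,u,v,z):
    K,R,t=c["K"],c["R"],c["t"];o=-R.T@t
    d=R.T@np.linalg.solve(K,[u,v,1.]);return o+d*(z-o[2])/d[2]
def proj(c,X):
    p=c["K"]@(c["R"]@np.asarray(X)+c["t"]);return p[:2]/p[2]
def tri(c1,p1,c2,p2):
    P=[c["K"]@np.c_[c["R"],c["t"]] for c in(c1,c2)]
    X=cv2.triangulatePoints(P[0],P[1],np.array(p1,float),np.array(p2,float))[:,0];return X[:3]/X[3]
HUE={"lemon":(22,33),"mandarin":(8,20),"lime":(38,75),"blood_orange":(174,184)}
Z={"lemon":.065,"mandarin":.068,"lime":.063,"blood_orange":.070}
def blob(c,h,guess,rad,s=120,v=40):
    hsv=cv2.cvtColor(c["pixels"],cv2.COLOR_BGR2HSV);H=hsv[...,0].astype(int)
    H=np.where(H<h[1]-180+1,H+180,H)
    m=((H>=h[0])&(H<=h[1])&(hsv[...,1]>s)&(hsv[...,2]>v)).astype(np.uint8)
    k=np.zeros_like(m);cv2.circle(k,tuple(int(round(x)) for x in guess),rad,1,-1);m*=k
    cs,_=cv2.findContours(m,0,1);cs=max(cs,key=cv2.contourArea)
    return cv2.minEnclosingCircle(cs)
E
python3 - <<'E'
import pickle;from h import *
d=pickle.load(open("d0.pkl","rb"));T,S=d["top"],d["scene"]
g={"lemon":(243,199,374,267),"mandarin":(276,202,351,235),"lime":(308,205,330,207),"blood_orange":(340,207,311,178)}
for n,(a,b,e,f) in g.items():
    p,r=blob(T,HUE[n],(a,b),18);q,r2=blob(S,HUE[n],(e,f),20)
    print(n,np.round(p,1),round(r,1),np.round(q,1),round(r2,1),"top",cast(T,*p,Z[n]).round(4),"scene",cast(S,*q,Z[n]).round(4),"tri",tri(T,p,S,q).round(4))
for n,a,e in(("board",(228,198),(386,292)),("rackk",(256,131),(295,304))):
    p,r=blob(T,(110,130),a,10);q,_=blob(S,(110,130),e,12)
    print(n,tri(T,p,S,q).round(4))
# rack top by depth; holes: dark blobs
for c,nm,hs in((T,"top",[(279,132),(306,131),(337,131),(369,131)]),(S,"scene",[(218,206),(238,233),(260,261),(283,291)])):
    G=cv2.cvtColor(c["pixels"],cv2.COLOR_BGR2GRAY)
    for u,v in hs:
        print(nm,u,v,cast(c,u,v,.045).round(4),"depth",c["range_z"][v,u].round(3))
    cr=(T["pixels"][90:240,200:430],S["pixels"][160:350,160:400])[nm=="scene"]
    cv2.imwrite(f"pics/c_{nm}.png",cv2.resize(cr,None,fx=3,fy=3,interpolation=cv2.INTER_CUBIC))
E
```

```text
lemon [243.  198.6] 11.1 [373.6 266.6] 14.8 top [0.4766 0.1533 0.065 ] scene [0.4739 0.1544 0.065 ] tri [0.4755 0.1541 0.0666]
mandarin [273.8 201. ] 13.4 [354. 233.] 18.4 top [0.471 0.082 0.068] scene [0.4614 0.0802 0.068 ] tri [0.4679 0.0829 0.0802]
lime [307.3 203.9] 9.2 [329.9 206.3] 12.6 top [0.4648 0.0052 0.063 ] scene [0.4615 0.0042 0.063 ] tri [0.4638 0.0057 0.0675]
blood_orange [340.  206.2] 12.2 [310.3 177.5] 14.8 top [ 0.4593 -0.0696  0.07  ] scene [ 0.4559 -0.0695  0.07  ] tri [ 0.458  -0.0686  0.0732]
board [0.4792 0.196  0.0355]
rackk [0.633  0.1285 0.0697]
top 279 132 [0.6365 0.0735 0.045 ] depth 1.186
top 306 131 [0.6389 0.0096 0.045 ] depth 1.188
top 337 131 [ 0.6388 -0.0636  0.045 ] depth 1.187
top 369 131 [ 0.6388 -0.139   0.045 ] depth 1.183
scene 218 206 [ 0.6359 -0.1358  0.045 ] depth 1.089
scene 238 233 [ 0.6352 -0.0604  0.045 ] depth 1.054
scene 260 261 [0.6326 0.0144 0.045 ] depth 1.021
scene 283 291 [0.6309 0.089  0.045 ] depth 0.988
```

View pics/c_top.png

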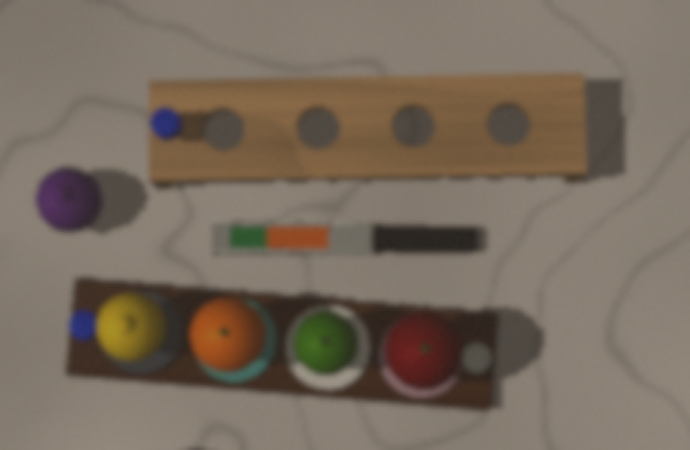

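View pics/c_scene.png

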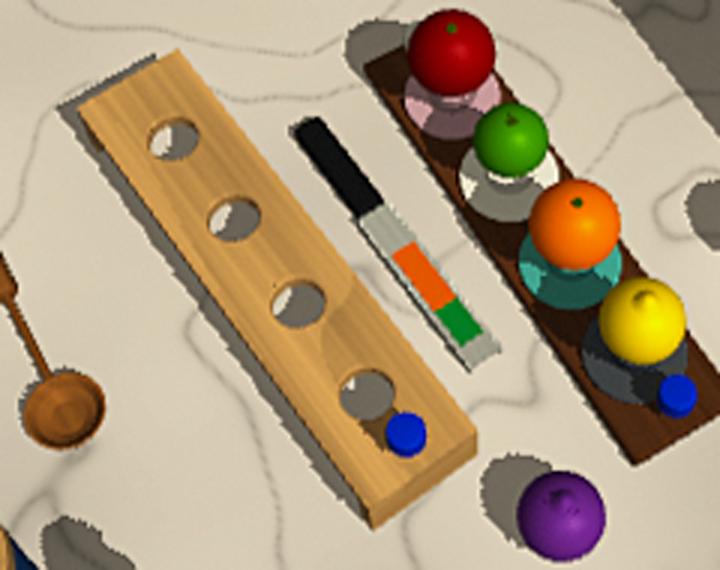

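The crops confirm the order. The scene view shows hole centres near (282,291), (260,261), (238,233) and (218,206). I'll measure the holes more precisely with a mask and fit both rows.

```bash
python3 - <<'E'
import pickle;from h import *
d=pickle.load(open("d0.pkl","rb"));T,S=d["top"],d["scene"]
H={"top":[(274.8,133.2),(306,132.3),(337.7,131.8),(369.3,131.2)],"scene":[(282.3,291.3),(259.7,261.3),(238,233),(218,206.3)]}
R={}
for nm,c in(("top",T),("scene",S)):
    hsv=cv2.cvtColor(c["pixels"],cv2.COLOR_BGR2HSV)
    out=[]
    for u,v in H[nm]:
        m=((hsv[...,1]<85)).astype(np.uint8);k=np.zeros_like(m);cv2.circle(k,(int(round(u)),int(round(v))),11,1,-1);m*=k
        cs,_=cv2.findContours(m,0,1);cc=max(cs,key=cv2.contourArea);x,y,w,h=cv2.boundingRect(cc)
        p=(x+(w-1)/2,y+(h-1)/2);X=cast(c,*p,.045);out.append(X[:2]);print(nm,p,w,h,X.round(4))
    R[nm]=np.array(out)
M=(R["top"]+R["scene"])/2;print("spacing",np.linalg.norm(np.diff(M,axis=0),axis=1).round(4))
k=np.array([112.5,37.5,-37.5,-112.5])/1000
th=np.array([np.polyfit(k,M[:,i],1) for i in(0,1)]);u=th[:,0]/np.linalg.norm(th[:,0]);print("rack c",th[:,1],"dir",u)
for nm in R: print(nm,(R[nm]-M).mean(0).round(4))
print((th[:,1]+np.outer(k,u)).round(4), "knob",th[:,1]+.155*u, proj(T,[*(th[:,1]+.155*u),.075]),proj(S,[*(th[:,1]+.155*u),.075]))
for c,a in((T,(256,131)),(S,(295,304))): print(blob(c,(110,130),a,10), cast(c,*blob(c,(110,130),a,10)[0],.068))
E
```

```text
top (273.5, 133.0) 14 13 [0.6341 0.0865 0.045 ]
top (306.0, 132.0) 13 13 [0.6365 0.0096 0.045 ]
top (337.5, 132.0) 14 13 [ 0.6364 -0.0648  0.045 ]
top (369.0, 131.0) 13 13 [ 0.6388 -0.139   0.045 ]
scene (282.0, 292.0) 17 15 [0.6334 0.0895 0.045 ]
scene (259.0, 262.0) 17 13 [0.6353 0.015  0.045 ]
scene (237.5, 233.5) 16 12 [ 0.6366 -0.0601  0.045 ]
scene (217.5, 207.0) 16 11 [ 0.6379 -0.1344  0.045 ]
spacing [0.0757 0.0747 0.0743]
rack c [ 0.63612523 -0.02470383] dir [-0.01935581  0.99981266]
top [ 0.0003 -0.0022]
scene [-0.0003  0.0022]
[[ 0.6339  0.0878]
 [ 0.6354  0.0128]
 [ 0.6369 -0.0622]
 [ 0.6383 -0.1372]] knob [0.63312508 0.13026713] [253.24875774 130.60064935] [294.35831046 303.70863872]
((254.89999389648438, 130.5), 3.9825661182403564) [0.63492794 0.1274508  0.068     ]
((294.9285583496094, 304.0714416503906), 7.231695652008057) [0.63145644 0.12919865 0.068     ]
```

```bash
cat > go.py <<'E'
import sys,numpy as np
from scipy.spatial.transform import Rotation as Ro
from cell import status
P={"lemon":(.4752,.1540),"mandarin":(.4694,.0793),"lime":(.4635,.0047),"blood_orange":(.4577,-.0700),
"h1":(.6339,.0872),"h2":(.6354,.012),"h3":(.6369,-.063),"h4":(.6383,-.138)}
def rel(name,z=None):
    s=status.observe();q=s["eef_rot"];R=Ro.from_quat(q,scalar_first=True).as_matrix()
    p=s["position"];t=np.array([*P[name],p[2] if z is None else z])
    d=R.T@(t-p)*100
    yaw=np.arctan2(R[1,1],R[0,1]);want=-.078 if name[0]!="h" else .019
    r=-(want-yaw);r=(r+np.pi/2)%np.pi-np.pi/2
    print(name,"delta",d.round(2),"roll",r.round(3),"| pos",np.round(p,4),"q7",round(s["q"][6],2),"gap",round(s["finger_gap"],3),"F",np.round(s["gripper_force"],1),np.round(s["ft_force"],1),"t",s["clock"])
a=sys.argv[1:]
for i in range(0,len(a),2): rel(a[i],float(a[i+1]))
E
python3 go.py lemon .15
```

```text
lemon delta [-40.99 -43.87   8.12] roll 1.354 | pos [0.2104 0.693  0.2302] q7 -0.03 gap 1.001 F 0.0 [-0.1  0.3 -0.6] t 0.1
```

```bash
python3 -m inch '{"hand":[1,1,1,1,1,1,1,1,1,1,1,1,1,1,1,1],"delta_pos":[[-41,-43.9,3],[-41,-43.9,3],[-41,-43.9,3],[-41,-43.9,3],[-41,-43.9,3],[-41,-43.9,3],[-41,-43.9,3],[-41,-43.9,3],[-41,-43.9,3],[-41,-43.9,3],[-41,-43.9,3],[-41,-43.9,3],[-41,-43.9,8],[-41,-43.9,8],[-41,-43.9,8],[-41,-43.9,8]],"roll":[1.354,1.354,1.354,1.354,1.354,1.354,1.354,1.354,1.354,1.354,1.354,1.354,1.354,1.354,1.354,1.354]}' 40
python3 go.py lemon .15 lemon .04
python3 - <<'E'
from cell import snapshot,status
import cv2,pickle
s=status.observe();w=snapshot("wrist");cv2.imwrite("pics/w1.png",w["pixels"]);pickle.dump((s,w),open("w1.pkl","wb"));print(w["K"],w["mount"])
E
```

```text
clock: 2.1
position: [0.4763, 0.1554, 0.1527]
eef_rot: [0.0, 0.734, 0.679, 0.001]
ft_force: [-0.1, 0.5, 0.2]
finger_gap: 1.001
gripper_force: 0.0
lemon delta [-0.14 -0.1   0.27] roll 0.001 | pos [0.4763 0.1554 0.1527] q7 -0.14 gap 1.001 F 0.0 [-0.1  0.5  0.2] t 2.1
lemon delta [-0.16 -0.12 11.27] roll 0.001 | pos [0.4763 0.1554 0.1527] q7 -0.14 gap 1.001 F 0.0 [-0.1  0.5  0.2] t 2.1
[[309.70691629   0.         320.5795256 ]
 [  0.         309.70691629 198.96530572]
 [  0.           0.           1.        ]] [[-6.41045716e-04 -9.55704931e-01 -2.94325796e-01  7.44743384e-02]
 [ 9.99999477e-01 -3.78233380e-04 -9.49851757e-04 -1.19858633e-03]
 [ 7.96454167e-04 -2.94326251e-01  9.55704674e-01 -1.42488559e-01]
 [ 0.00000000e+00  0.00000000e+00  0.00000000e+00  1.00000000e+00]]
```

View pics/w1.png

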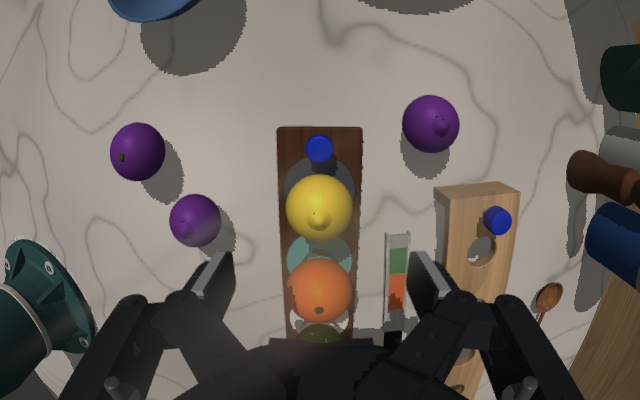

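The wrist view shows the lemon at (320,206), the mandarin at (321,290) and rack hole 1 at (482,250). I'll cross-check these against the other measurements.

```bash
cat >> h.py <<'E'
from scipy.spatial.transform import Rotation as Ro
def wcast(s,w,u,v,z):
    K=w["K"];x=(np.array([u,v])-K[:2,2])/K[0,0];r=np.hypot(*x)
    d=np.r_[x/r*np.sin(r),np.cos(r)];M=w["mount"];R=Ro.from_quat(s["eef_rot"],scalar_first=True).as_matrix()
    o=np.array(s["position"])+R@M[:3,3];D=R@M[:3,:3]@d;return o+D*(z-o[2])/D[2]
E
python3 - <<'E'
import pickle;from h import *
s,w=pickle.load(open("w1.pkl","rb"))
for n,u,v in(("lemon",320,206),("mandarin",321,290)):
    p,r=blob(w,HUE[n],(u,v),36);print(n,p,r,wcast(s,w,*p,Z[n]).round(4))
hsv=cv2.cvtColor(w["pixels"],cv2.COLOR_BGR2HSV)
m=(hsv[...,1]<60).astype(np.uint8);k=np.zeros_like(m);cv2.circle(k,(482,250),20,1,-1);m*=k
cc=max(cv2.findContours(m,0,1)[0],key=cv2.contourArea);x,y,W,Hh=cv2.boundingRect(cc);print(x,y,W,Hh,wcast(s,w,x+(W-1)/2,y+(Hh-1)/2,.045))
p,r=blob(w,(110,130),(320,149),16);print("bk",p,wcast(s,w,*p,.04))
p,r=blob(w,(110,130),(498,221),16);print("rk",p,wcast(s,w,*p,.065))
E
```

```text
lemon (318.525634765625, 206.88841247558594) 33.69954299926758 [0.4732 0.1528 0.065 ]
mandarin (318.7278747558594, 290.28216552734375) 33.05788803100586 [0.4673 0.0772 0.068 ]
468 237 23 25 [0.6275362  0.08899871 0.045     ]
bk (319.0, 147.8000030517578) [0.47690519 0.19577473 0.04      ]
rk (497.5, 220.0) [0.63226812 0.1270239  0.065     ]
```

```bash
python3 -m inch '{"hand":[1,1,1,1,-1,-1,-1,-1,-1,-1],"delta_pos":[[-0.2,-0.2,6],[-0.2,-0.2,11],[-0.2,-0.2,11],[-0.2,-0.2,11],[-0.2,-0.2,11],[-0.2,-0.2,11],[-0.2,-0.2,11],[-0.2,-0.2,11],[-0.2,-0.2,11],[-0.2,-0.2,11]],"roll":[0,0,0,0,0,0,0,0,0,0]}' 40; python3 go.py h4 .15
```

```text
clock: 3.4
position: [0.4751, 0.1532, 0.0431]
eef_rot: [0.001, 0.734, 0.679, 0.002]
ft_force: [0.1, 0.0, 8.0]
finger_gap: 0.6
gripper_force: 40.3
h4 delta [-27.74  18.59 -10.67] roll -0.097 | pos [0.4751 0.1532 0.0431] q7 -0.02 gap 0.6 F 40.3 [0.1 0.  8. ] t 3.4
```

```bash
python3 -m inch '{"hand":[-1,-1,-1,-1,-1,-1,-1,-1,-1,-1,-1,-1,-1],"delta_pos":[[0,0,-4],[0,0,-9],[0,0,-11],[-7,4.6,-11],[-14,9.3,-11],[-21,14,-11],[-26,17.4,-11],[-27.7,18.6,-11],[-27.7,18.6,-11],[-27.7,18.6,-11],[-27.7,18.6,-11],[-27.7,18.6,-11],[-27.7,18.6,-11]],"roll":[0,0,0,-0.05,-0.097,-0.097,-0.097,-0.097,-0.097,-0.097,-0.097,-0.097,-0.097]}'; python3 go.py h4 .045 
python3 - <<'E'
from cell import snapshot,status
import cv2,pickle
s=status.observe();w=snapshot("wrist");cv2.imwrite("pics/w2.png",w["pixels"]);pickle.dump((s,w),open("w2.pkl","wb"))
E
```

```text
clock: 5.03
position: [0.6368, -0.1361, 0.1513]
eef_rot: [-0.0, 0.7, 0.715, 0.0]
ft_force: [-0.3, 0.0, -0.0]
finger_gap: 0.603
gripper_force: 42.1
h4 delta [-0.2   0.15 10.63] roll 0.002 | pos [ 0.6368 -0.1361  0.1513] q7 0.45 gap 0.603 F 42.1 [-0.3  0.  -0. ] t 5.025
```

View pics/w2.png

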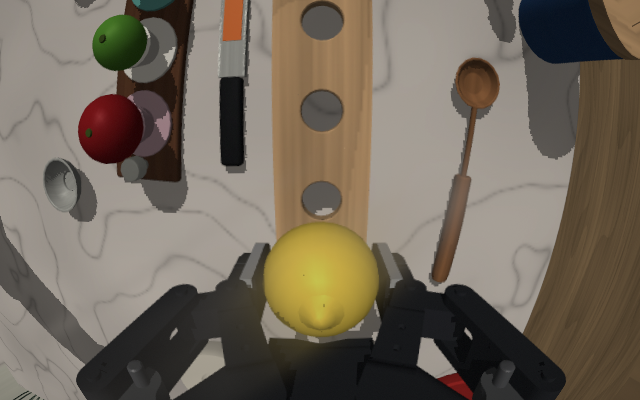

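The lemon is held at (321,279). Rack holes show at (321,20), (321,110) and (321,199).

```bash
python3 - <<'E'
import pickle;from h import *
s,w=pickle.load(open("w2.pkl","rb"))
hsv=cv2.cvtColor(w["pixels"],cv2.COLOR_BGR2HSV)
for n,u,v in(("h1",321,20),("h2",321,110),("h3",321,199)):
    m=(hsv[...,1]<60).astype(np.uint8);k=np.zeros_like(m);cv2.circle(k,(u,v),30,1,-1);m*=k
    cc=max(cv2.findContours(m,0,1)[0],key=cv2.contourArea);x,y,W,Hh=cv2.boundingRect(cc);print(n,x,y,W,Hh,wcast(s,w,x+(W-1)/2,y+(Hh-1)/2,.045).round(4))
E
```

```text
h1 302 6 41 34 [0.6334 0.0077 0.045 ]
h2 301 91 41 40 [ 0.6341 -0.0647  0.045 ]
h3 302 182 39 34 [ 0.6356 -0.1377  0.045 ]
```

```bash
python3 -m inch '{"hand":[-1,-1,-1,-1,-1,-1],"delta_pos":[[-0.2,0,6],[-0.2,0,9.5],[-0.2,0,10.5],[-0.2,0,10.5],[-0.2,0,10.5],[-0.2,0,10.5]],"roll":[0,0,0,0,0,0]}'; python3 go.py h4 .045
```

```text
clock: 5.82
position: [0.6381, -0.1402, 0.0478]
eef_rot: [0.001, 0.7, 0.714, 0.001]
ft_force: [0.3, -0.5, 0.2]
finger_gap: 0.601
gripper_force: 42.1
h4 delta [0.22 0.02 0.28] roll -0.0 | pos [ 0.6381 -0.1402  0.0478] q7 0.5 gap 0.601 F 42.1 [ 0.3 -0.5  0.2] t 5.825
```

```bash
python3 -m inch '{"hand":[-1,-1,-1],"delta_pos":[[0.2,0,0.3],[0.2,0,0.3],[0.2,0,0.3]],"roll":[0,0,0]}'; python3 -m inch '{"hand":[0.4,0.4,0.6,1,1,1,1,1,1,1],"delta_pos":[[0,0,0],[0,0,0],[0,0,0],[0,0,0],[0,0,0],[0,0,-4],[0,0,-10],[0,0,-11],[0,0,-11],[0,0,-11]],"roll":[0,0,0,0,0,0,0,0,0,0]}'; python3 go.py mandarin .15
python3 - <<'E'
from cell import snapshot,status
import cv2,pickle;from h import *
s=status.observe();w=snapshot("wrist");T=snapshot("top");S=snapshot("scene")
o=np.zeros((400,1000,3),np.uint8);o[:,:640]=w["pixels"]
o[:190,650:950]=T["pixels"][80:270,180:480];o[200:390,650:950]=S["pixels"][160:350,160:460]
cv2.imwrite("pics/w3.png",cv2.resize(o,(800,320)))
p,r=blob(T,HUE["lemon"],(369,131),18);print(p,r,cast(T,*p,.065))
p,r=blob(S,HUE["lemon"],(218,200),18);print(p,r,cast(S,*p,.065))
E
```

```text
clock: 6.2
position: [0.6378, -0.1383, 0.0439]
eef_rot: [0.001, 0.7, 0.714, 0.0]
ft_force: [0.1, -0.6, 2.5]
finger_gap: 0.599
gripper_force: 42.4
clock: 7.45
position: [0.6359, -0.1373, 0.1517]
eef_rot: [-0.001, 0.7, 0.714, -0.001]
ft_force: [-0.0, -0.1, -0.6]
finger_gap: 0.997
gripper_force: 0.0
mandarin delta [ 21.98 -16.23   0.24] roll 0.097 | pos [ 0.6359 -0.1373  0.1517] q7 0.45 gap 0.997 F 0.0 [-0.  -0.1 -0.6] t 7.45Traceback (most recent call last):
  File "<stdin>", line 7, in <module>
  File "h.py", line 17, in blob
    cs,_=cv2.findContours(m,0,1);cs=max(cs,key=cv2.contourArea)
                                    ~~~^^^^^^^^^^^^^^^^^^^^^^^^
ValueError: max() iterable argument is empty
```

View pics/w3.png

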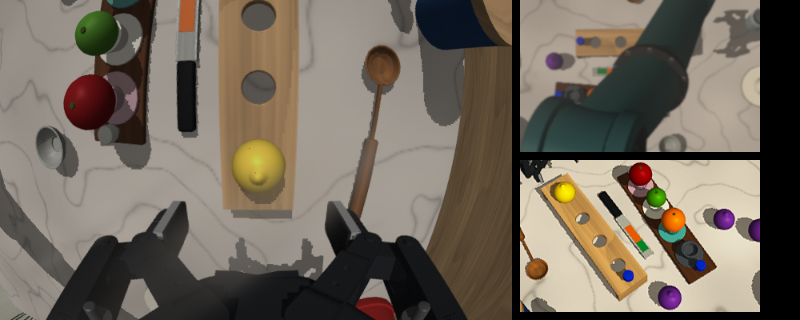

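The lemon sits in the far hole, at (258,165) in the wrist panel. Mandarin next.

```bash
python3 -m inch '{"hand":[1,1,1,1,1,1,1,1,1,1,1],"delta_pos":[[4,-3,0],[9,-6.6,0],[14,-10.3,0],[19,-14,0],[22,-16.2,0],[22,-16.2,0],[22,-16.2,0],[22,-16.2,0],[22,-16.2,0],[22,-16.2,0],[22,-16.2,0]],"roll":[0,0.03,0.06,0.097,0.097,0.097,0.097,0.097,0.097,0.097,0.097]}' 40; python3 go.py mandarin .046
```

```text
clock: 8.98
position: [0.4711, 0.0786, 0.1533]
eef_rot: [0.0, 0.734, 0.679, 0.0]
ft_force: [1.2, 0.3, -0.3]
finger_gap: 0.995
gripper_force: 0.0
mandarin delta [ 0.05 -0.18 10.73] roll -0.001 | pos [0.4711 0.0786 0.1533] q7 0.02 gap 0.995 F 0.0 [ 1.2  0.3 -0.3] t 8.975
```

```bash
python3 -m inch '{"hand":[1,1,1,1,1,-1,-1,-1,-1,-1,-1],"delta_pos":[[0,-0.2,6],[0,-0.2,10.6],[0,-0.2,10.6],[0,-0.2,10.6],[0,-0.2,10.6],[0,-0.2,10.6],[0,-0.2,10.6],[0,-0.2,10.6],[0,-0.2,10.6],[0,-0.2,10.6],[0,-0.2,10.6]],"roll":[0,0,0,0,0,0,0,0,0,0,0]}' 40; python3 go.py h3 .155
```

```text
clock: 10.35
position: [0.4693, 0.0794, 0.0485]
eef_rot: [0.0, 0.734, 0.679, 0.001]
ft_force: [-2.7, 0.8, 9.0]
finger_gap: 0.66
gripper_force: 40.4
h3 delta [-12.89  17.83 -10.64] roll -0.097 | pos [0.4693 0.0794 0.0485] q7 0.15 gap 0.66 F 40.4 [-2.7  0.8  9. ] t 10.35
```

```bash
python3 -m inch '{"hand":[-1,-1,-1,-1,-1,-1,-1,-1,-1,-1,-1,-1,-1,-1],"delta_pos":[[0,0,-4],[0,0,-9],[0,0,-10.6],[-4,5.5,-10.6],[-8,11,-10.6],[-11.5,16,-10.6],[-12.9,17.8,-10.6],[-12.9,17.8,-10.6],[-12.9,17.8,-10.6],[-12.9,17.8,-10.6],[-12.9,17.8,-10.6],[-12.9,17.8,-6],[-12.9,17.8,-2],[-12.9,17.8,-2]],"roll":[0,0,0,-0.05,-0.097,-0.097,-0.097,-0.097,-0.097,-0.097,-0.097,-0.097,-0.097,-0.097]}'; python3 go.py h3 .05
```

```text
clock: 12.1
position: [0.6334, -0.0622, 0.0647]
eef_rot: [-0.003, 0.7, 0.714, -0.002]
ft_force: [-0.1, 0.8, 0.1]
finger_gap: 0.661
gripper_force: 43.1
h3 delta [-0.09  0.36  1.46] roll 0.001 | pos [ 0.6334 -0.0622  0.0647] q7 0.41 gap 0.661 F 43.1 [-0.1  0.8  0.1] t 12.1
```

```bash
python3 -m inch '{"hand":[-1,-1,-1,-1],"delta_pos":[[0,0,1.3],[0,0,1.3],[0,0,1.3],[0,0,1.3]],"roll":[0,0,0,0]}'; python3 go.py h3 .049
```

```text
clock: 12.6
position: [0.637, -0.0635, 0.0552]
eef_rot: [0.001, 0.7, 0.714, 0.001]
ft_force: [-0.5, 0.2, -1.0]
finger_gap: 0.658
gripper_force: 43.1
h3 delta [ 0.05 -0.01  0.62] roll 0.0 | pos [ 0.637  -0.0635  0.0552] q7 0.42 gap 0.658 F 43.1 [-0.5  0.2 -1. ] t 12.6
```

```bash
python3 -m inch '{"hand":[-1,-1,-1],"delta_pos":[[0,0,0.5],[0,0,0.5],[0,0,0.5]],"roll":[0,0,0]}'; python3 -m inch '{"hand":[0.5,0.5,0.7,1,1,1,1,1,1,1,1],"delta_pos":[[0,0,0],[0,0,0],[0,0,0],[0,0,0],[0,0,0],[0,0,-4],[0,0,-9.5],[0,0,-10],[0,0,-10],[0,0,-10],[0,0,-10]],"roll":[0,0,0,0,0,0,0,0,0,0,0]}'; python3 go.py lime .15
```

```text
clock: 12.98
position: [0.6363, -0.0634, 0.0492]
eef_rot: [-0.0, 0.7, 0.714, -0.0]
ft_force: [-0.0, 0.7, -0.3]
finger_gap: 0.661
gripper_force: 43.1
clock: 14.35
position: [0.6353, -0.0632, 0.1477]
eef_rot: [-0.001, 0.7, 0.714, -0.001]
ft_force: [-0.6, -0.3, -0.4]
finger_gap: 1.004
gripper_force: 0.0
lime delta [  7.11 -17.05  -0.17] roll 0.097 | pos [ 0.6353 -0.0632  0.1477] q7 0.37 gap 1.004 F 0.0 [-0.6 -0.3 -0.4] t 14.35
```

```bash
python3 -m inch '{"hand":[1,1,1,1,1,1,1,1,1],"delta_pos":[[2,-5,-0.2],[4.5,-11,-0.2],[6.7,-16,-0.2],[7.1,-17,-0.2],[7.1,-17,-0.2],[7.1,-17,-0.2],[7.1,-17,-0.2],[7.1,-17,-0.2],[7.1,-17,-0.2]],"roll":[0,0.05,0.097,0.097,0.097,0.097,0.097,0.097,0.097]}' 40; python3 go.py lime .041
python3 - <<'E'
from cell import snapshot,status
import cv2;from h import *
s=status.observe();w=snapshot("wrist");S=snapshot("scene")
o=np.zeros((400,1000,3),np.uint8);o[:,:640]=w["pixels"];o[:190,650:950]=S["pixels"][160:350,160:460]
cv2.imwrite("pics/w4.png",cv2.resize(o,(800,320)))
E
```

```text
clock: 15.48
position: [0.4654, 0.0041, 0.1513]
eef_rot: [0.0, 0.734, 0.679, 0.0]
ft_force: [-0.3, 1.2, -0.0]
finger_gap: 1.001
gripper_force: 0.0
lime delta [ 0.04 -0.2  11.03] roll -0.0 | pos [0.4654 0.0041 0.1513] q7 0.2 gap 1.001 F 0.0 [-0.3  1.2 -0. ] t 15.475
```

View pics/w4.png

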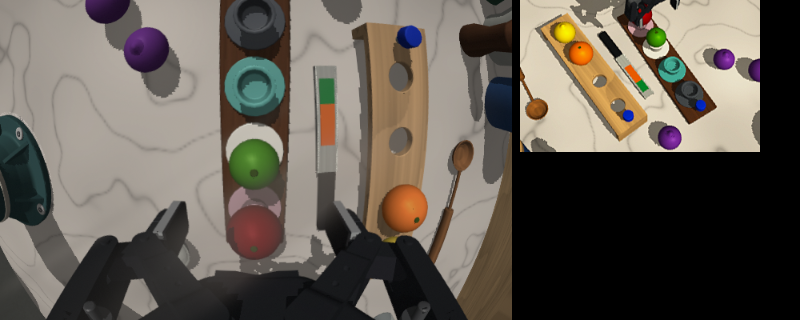

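The mandarin, at (404,208) in the wrist panel, is in the hole next to the lemon. The lime at (254,163) is ready to grasp.

```bash
python3 -m inch '{"hand":[1,1,1,1,1,-1,-1,-1,-1,-1,-1],"delta_pos":[[0,-0.2,6],[0,-0.2,10.9],[0,-0.2,10.9],[0,-0.2,10.9],[0,-0.2,10.9],[0,-0.2,10.9],[0,-0.2,10.9],[0,-0.2,10.9],[0,-0.2,10.9],[0,-0.2,10.9],[0,-0.2,10.9]],"roll":[0,0,0,0,0,0,0,0,0,0,0]}' 40; python3 go.py h2 .15
```

```text
clock: 16.95
position: [0.4632, 0.0048, 0.0432]
eef_rot: [-0.0, 0.734, 0.679, 0.001]
ft_force: [-0.9, 0.7, 8.6]
finger_gap: 0.568
gripper_force: 39.7
h2 delta [  2.07  17.11 -10.67] roll -0.097 | pos [0.4632 0.0048 0.0432] q7 0.35 gap 0.568 F 39.7 [-0.9  0.7  8.6] t 16.95
```

```bash
python3 -m inch '{"hand":[-1,-1,-1,-1,-1,-1,-1,-1,-1,-1,-1,-1,-1,-1,-1,-1],"delta_pos":[[0,0,-4],[0,0,-9],[0,0,-10.6],[0.7,5.5,-10.6],[1.3,11,-10.6],[1.9,16,-10.6],[2.1,17.1,-10.6],[2.1,17.1,-10.6],[2.1,17.1,-10.6],[2.1,17.1,-10.6],[2.1,17.1,-10.6],[2.1,17.1,-6],[2.1,17.1,-1],[2.1,17.1,-1],[2.1,17.1,-1],[2.1,17.1,-1]],"roll":[0,0,0,-0.05,-0.097,-0.097,-0.097,-0.097,-0.097,-0.097,-0.097,-0.097,-0.097,-0.097,-0.097,-0.097]}'; python3 go.py h2 .044
```

```text
clock: 18.95
position: [0.6367, 0.0119, 0.0546]
eef_rot: [0.001, 0.7, 0.714, 0.001]
ft_force: [0.4, 0.1, -0.9]
finger_gap: 0.564
gripper_force: 41.8
h2 delta [ 0.01 -0.14  1.06] roll -0.0 | pos [0.6367 0.0119 0.0546] q7 0.35 gap 0.564 F 41.8 [ 0.4  0.1 -0.9] t 18.95
```

```bash
python3 -m inch '{"hand":[-1,-1,-1,-1],"delta_pos":[[0,-0.1,1],[0,-0.1,1],[0,-0.1,1],[0,-0.1,1]],"roll":[0,0,0,0]}'; python3 -m inch '{"hand":[0.3,0.3,0.6,1,1,1,1,1,1,1,1],"delta_pos":[[0,0,0],[0,0,0],[0,0,0],[0,0,0],[0,0,0],[0,0,-4],[0,0,-10],[0,0,-10.5],[0,0,-10.5],[0,0,-10.5],[0,0,-10.5]],"roll":[0,0,0,0,0,0,0,0,0,0,0]}'; python3 go.py blood_orange .15
```

```text
clock: 19.45
position: [0.6349, 0.012, 0.043]
eef_rot: [0.001, 0.7, 0.714, 0.001]
ft_force: [-0.6, -0.9, 6.2]
finger_gap: 0.565
gripper_force: 42.1
clock: 20.82
position: [0.6331, 0.0122, 0.1458]
eef_rot: [-0.001, 0.7, 0.714, -0.001]
ft_force: [-0.4, -0.2, -0.6]
finger_gap: 1.004
gripper_force: 0.0
blood_orange delta [ -7.88 -17.7   -0.37] roll 0.097 | pos [0.6331 0.0122 0.1458] q7 0.29 gap 1.004 F 0.0 [-0.4 -0.2 -0.6] t 20.825
```

```bash
python3 -m inch '{"hand":[1,1,1,1,1,1,1,1,1],"delta_pos":[[-2.3,-5,-0.4],[-5,-11,-0.4],[-7.4,-16.5,-0.4],[-7.9,-17.7,-0.4],[-7.9,-17.7,-0.4],[-7.9,-17.7,-0.4],[-7.9,-17.7,-0.4],[-7.9,-17.7,-0.4],[-7.9,-17.7,-0.4]],"roll":[0,0.05,0.097,0.097,0.097,0.097,0.097,0.097,0.097]}' 40; python3 go.py blood_orange .048
python3 - <<'E'
from cell import snapshot,status
import cv2;from h import *
s=status.observe();w=snapshot("wrist");S=snapshot("scene")
o=np.zeros((400,1000,3),np.uint8);o[:,:640]=w["pixels"];o[:190,650:950]=S["pixels"][160:350,160:460]
cv2.imwrite("pics/w5.png",cv2.resize(o,(800,320)))
p,r=blob(w,HUE["blood_orange"],(320,205),40,s=100,v=30);print(p,r,wcast(s,w,*p,.07))
E
```

```text
clock: 21.95
position: [0.4591, -0.07, 0.1512]
eef_rot: [0.0, 0.734, 0.679, 0.0]
ft_force: [-0.3, 0.1, 0.1]
finger_gap: 1.001
gripper_force: 0.0
blood_orange delta [-1.000e-02 -1.400e-01  1.032e+01] roll 0.001 | pos [ 0.4591 -0.07    0.1512] q7 0.39 gap 1.001 F 0.0 [-0.3  0.1  0.1] t 21.95
(317.8725891113281, 205.90005493164062) 38.32645797729492 [ 0.45567626 -0.0696892   0.07      ]
```

View pics/w5.png

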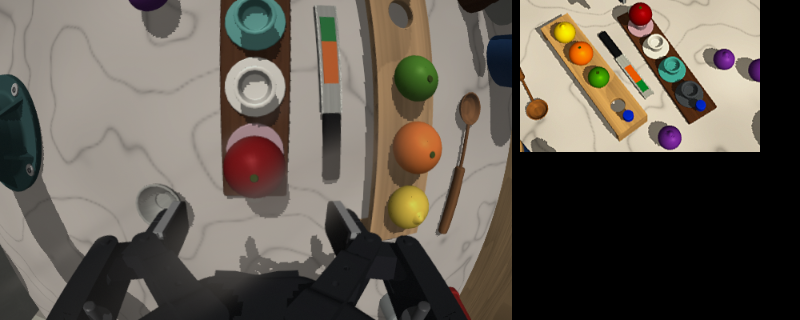

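The lime is seated in the third hole, at (415,78). The blood orange at (254,167) is next, and the metal bowl is clear of the fingers.

```bash
python3 -m inch '{"hand":[1,1,1,1,1,-1,-1,-1,-1,-1,-1],"delta_pos":[[0,-0.2,6],[0,-0.2,10.3],[0,-0.2,10.3],[0,-0.2,10.3],[0,-0.2,10.3],[0,-0.2,10.3],[0,-0.2,10.3],[0,-0.2,10.3],[0,-0.2,10.3],[0,-0.2,10.3],[0,-0.2,10.3]],"roll":[0,0,0,0,0,0,0,0,0,0,0]}' 40; python3 go.py h1 .155
```

```text
clock: 23.42
position: [0.4573, -0.07, 0.0495]
eef_rot: [0.0, 0.734, 0.679, 0.001]
ft_force: [-0.9, 0.8, 9.8]
finger_gap: 0.682
gripper_force: 40.6
h1 delta [ 17.05  16.4  -10.51] roll -0.097 | pos [ 0.4573 -0.07    0.0495] q7 0.54 gap 0.682 F 40.6 [-0.9  0.8  9.8] t 23.425
```

```bash
python3 -m inch '{"hand":[-1,-1,-1,-1,-1,-1,-1,-1,-1,-1,-1,-1,-1,-1,-1,-1],"delta_pos":[[0,0,-4],[0,0,-9],[0,0,-10.6],[4,3.8,-10.6],[8,7.7,-10.6],[12,11.5,-10.6],[16,15.4,-10.6],[17,16.4,-10.6],[17,16.4,-10.6],[17,16.4,-10.6],[17,16.4,-10.6],[17,16.4,-6],[17,16.4,-1],[17,16.4,-1],[17,16.4,-1],[17,16.4,-1]],"roll":[0,0,0,-0.05,-0.097,-0.097,-0.097,-0.097,-0.097,-0.097,-0.097,-0.097,-0.097,-0.097,-0.097,-0.097]}'; python3 go.py h1 .05
```

```text
clock: 25.42
position: [0.635, 0.0864, 0.0606]
eef_rot: [0.001, 0.701, 0.714, 0.001]
ft_force: [0.2, -0.6, -1.6]
finger_gap: 0.681
gripper_force: 43.9
h1 delta [ 0.09 -0.11  1.06] roll -0.0 | pos [0.635  0.0864 0.0606] q7 0.27 gap 0.681 F 43.9 [ 0.2 -0.6 -1.6] t 25.425
```

```bash
python3 -m inch '{"hand":[-1,-1,-1,-1],"delta_pos":[[0,-0.1,1],[0,-0.1,1],[0,-0.1,1],[0,-0.1,1]],"roll":[0,0,0,0]}'; python3 -m inch '{"hand":[0.55,0.55,0.7,1,1,1,1,1,1,1,1,1,1,1,1],"delta_pos":[[0,0,0],[0,0,0],[0,0,0],[0,0,0],[0,0,0],[0,0,-4],[0,0,-10],[0,0,-15],[0,-6,-15],[0,-12,-15],[0,-18,-15],[0,-18,-15],[0,-18,-15],[0,-18,-15],[0,-18,-15]],"roll":[0,0,0,0,0,0,0,0,0,0,0,0,0,0,0]}'
python3 - <<'E'
from cell import snapshot,status
import cv2;from h import *
S=snapshot("scene");T=snapshot("top")
o=np.zeros((400,760,3),np.uint8);o[:,:380]=S["pixels"][:,120:500];o[:200,380:740]=T["pixels"][60:260,150:510]
cv2.imwrite("pics/f.png",o)
H={"blood_orange":(.6339,.0872),"lime":(.6354,.012),"mandarin":(.6369,-.063),"lemon":(.6383,-.138)}
for n,h in H.items():
    g=proj(S,[*h,Z[n]]);p,r=blob(S,HUE[n],g,20);print(n,round(r,1),(cast(S,*p,Z[n])[:2]-h).round(4),cast(S,*p,Z[n]).round(4))
E
```

```text
clock: 25.92
position: [0.6338, 0.0869, 0.0496]
eef_rot: [0.001, 0.7, 0.714, 0.001]
ft_force: [-0.8, 1.0, 4.6]
finger_gap: 0.679
gripper_force: 44.4
clock: 27.8
position: [0.4541, 0.0832, 0.1984]
eef_rot: [0.001, 0.7, 0.714, 0.0]
ft_force: [0.3, -0.1, -0.6]
finger_gap: 0.996
gripper_force: 0.0
blood_orange 16.7 [-0.0016 -0.    ] [0.6323 0.0872 0.07  ]
lime 13.3 [-0.0019 -0.0003] [0.6335 0.0117 0.063 ]
mandarin 20.0 [0.0001 0.0001] [ 0.637  -0.0629  0.068 ]
lemon 13.7 [-0.0015  0.0001] [ 0.6368 -0.1379  0.065 ]
```

View pics/f.png

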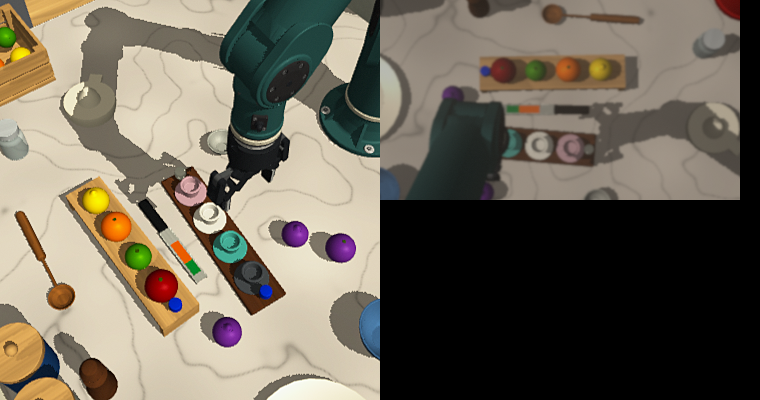

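All four fruits sit in their holes, in order from the rack's blue knob: blood orange (161,286), lime (138,256), mandarin (116,226) and lemon (95,200). Measured against the hole centres, they are within 2 mm. The gripper is touching nothing.

```bash
python3 -c "
from cell import ticket
print(ticket.finish_job())"
```

```text
the job is handed in; nothing more can be done
None
```

All four fruits are resting in the rack in reverse order (blood orange, lime, mandarin, lemon, starting beside the rack's blue knob), and the job was handed in at about 28 s on the robot's clock; the hand-in returned no verdict.

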